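# Turn the garnish board right side up on the drawer ledge

## Task

The garnish board lies upside down on the zinc top of the bar-tool drawer, its four rubber feet in the air. Slide it out until about a third of it hangs over the ledge's front edge, above the drawer front, use that overhang to turn it over so that it stands on its feet on the ledge, then push it back until its long edge sits flush against the tiled upstand. Do not let the board fall off the ledge, and leave the corkscrew, the rubber stopper and the glass cork where they are.

Things in the scene. Friction and masses are not known exactly. Their poses are not given: they have to be found in the camera images.
- chest: Fixed dark wooden drawer chest, 500 mm wide (its y), 280 mm deep (its x), its zinc top (the ledge) 120 mm high. Origin on the counter (z = 0) under the middle of the front edge; the drawer front (its -x side, closed, no projecting handle) faces about the robot's right, +x runs back over the ledge, about to the robot's left, +z up. The free ledge reaches from x = 0 to 260 mm.
- ledge_edge (a point): Middle of the ledge's front top edge, 120 mm above the counter; axes as the chest.
- upstand_foot (a point): Middle of the line where the tiled upstand meets the ledge, 260 mm behind ledge_edge. The upstand (white tiles, fixed) is 20 mm thick and rises 50 mm above the ledge. On its face, 23 to 45 mm above the ledge, a magnetic strip with a church key and a flat opener (all fixed) projects 8 mm; the board fits below it.
- board: Loose pale wooden slab, 120 (x) by 160 (y) by 10 mm (z), 0.18 to 0.35 kg, too wide to grasp across. Origin and centre of mass at the slab's centre. Four black rubber feet, 18 mm wide, 4 mm high, on its +z face at x +-42, y +-62 mm: +z is up at the start (slab flat on the ledge, all on it, long side within 0.2 rad of the front edge), down when it stands on its feet (origin 9 mm above the ledge).
- corkscrew: Loose corkscrew lying on the ledge beside the board: wooden cross handle 90 mm long, 22 mm thick, with a steel worm 90 mm long. Origin on the ledge below the handle's middle; the worm points along +x. Leave alone.
- stopper: Loose black rubber stopper standing on the ledge, 40 mm across, 38 mm high, origin under its centre. Leave alone.
- glass_cork: Loose frosted glass cork standing on its head on the ledge, 34 mm across, 36 mm high, origin under its centre. Leave alone.
Mind the look-alikes: they are no part of the job. There is more than one size of the board; the job needs the largest.

How it is judged:
By the outcome, as a careful person would: the job done as asked, in the order asked, and still so for the second after the job is handed in, with the robot touching nothing.
It also fails if it takes over 62 s, if anything falls off the work surface, if the arm or the gripper's body presses on something with over 40 N, if the wrist force passes 120 N, or if a joint passes its speed limit or range.

## Robot

A 6-joint arm with a two-finger parallel gripper is mounted at the origin on the work surface. World frame = base frame: x ahead of the robot, y to its left, z up, the work surface at z = 0. Lengths are in m, angles in rad, forces in N, time in s.
With the tool pointing down it reaches from about 0.35 to 0.775 m from the base axis. Payload 7.3 kg.
Tool frame: the origin (TCP) lies midway between the tips of the shut fingers; the grasp point (between the pads) lies 19 mm behind it (arm.grip_point_offset is the distance from the TCP to the grasp point, in m); x points along the fingers, y is the direction in which the jaws open and shut, and the axes are right-handed (so a half turn about x gives the same grasp; the last joint's range is limited). The gripper opens to 92 mm and grips with 3 to 60 N. Pads are 19 mm wide; open, the fingers measure 130 mm over their backs; the gripper's body (75 mm by 190 mm) begins 47 mm behind the grasp point.
Start: joints at [-1.253, 0.342, 1.524, -0, 1.275, -0.146], TCP at [0.235, -0.47, 0.227] pointing down, gripper open.
Joint ranges: [-2.53, 2.53], [-0.77, 2.02], [0.04, 2.7], [-1, 4.14], [0.28, 2.66], [-3.11, 3.11]. Speed limits (rad/s): [2.57, 2.57, 3.14, 3.14, 3.14, 3.14].

## Interface

Orientations are given as a rotation vector (axis times angle).
In Python, from plant import arm gives the robot as it stands.
- The arm moves only by the shell command python3 -m jog 'ROWS' [FORCE]. ROWS is JSON, a list that holds one entry, the list of rows, each a list of 5 numbers: the finger opening in m, from 0 to 0.0918, then the shift along the tool's x, y, z in m, then the turn about the tool's x in degrees. In form: [[[gripper, dx, dy, dz, twist], ...]]. A call has 1 to 8 rows; each row is the pose to reach, as a shift and turn from the pose commanded when the call began, along the tool's axes at that moment; what a row does not reach only later rows make up. A row lasts 1/8 s, in which the tool goes at most 62.5 mm and 10.7 degrees, less where a joint would pass 70% of its speed; a pose out of reach is approached as far as the arm can. A call with a gripper value outside its range is refused whole. The fingers move at their own pace and stop on an object; FORCE is the grip in N (left out, the last holds). Time passes only in rows, so rows that repeat a pose let the fingers close. It gives the time, the measured TCP pose, the force and the opening at its end, in the units of the state.
- arm.observe(): the state, without advancing time (a new reading comes with each control period).
- arm.grab_frame(name): name is "side" or "top" or "wrist"; returns (picture, depth): 420x560x3 uint8, red, green, blue; 420x560 float32, m along the optical axis (not along the pixel's ray), 0 where there is no reading.
- arm.camera_model(name): a dict with "mtx" (3x3 intrinsics, pixels), "world_from_camera" (4x4, takes a point from camera to world coordinates). Camera axes: x right, y up, looking along -z (the intrinsics and any distortion apply to the point x, -y, -z); pixel columns grow to the right and rows downward; lengths in m; the calibration is good to about 2 mm. The wrist camera is an equidistant fisheye: a pixel r from the principal point sees the ray r / f radians off the axis. A picture is of the moment at which its call begins: read the wrist's pose just before it. camera_model takes no time and is no camera call; for the wrist camera it gives the pose at the moment of the call.
- arm.job_done(): hands the job in, once; it reports no verdict.
The state is a dict: "clock": time; "qpos": joint angles; "qvel": joint speeds; "tau": joint torques, N m; "ee_pos": TCP position; "tool_rot": TCP orientation; "ft_force": force on the tool from outside, world axes, zero at the start; "wrist_torque": the same for the moment, N m; "opening": finger opening in m.
Only numpy, scipy, OpenCV 4.12 (cv2) and the standard library are available. Lean on these libraries where they do the work, as an engineer would, in place of code of your own. Each camera call takes 0.05 s, during which the arm holds its last target.

## Working session

There is one attempt and no reset: what is moved stays moved. The work goes in short steps, Python scripts to look and compute and a shell command to move; the robot and the scene stay as the last step left them, time stands still between calls to the robot, and variables do not carry over. Pictures are saved under pics/ and viewed, and the job is handed in when it is done.

```bash
ls; mkdir -p pics
python3 - <<'E'
from plant import arm
import cv2, json, numpy as np
s=arm.observe()
print({k:np.round(v,3).tolist() for k,v in s.items()})
for n in ("side","top","wrist"):
    m=arm.camera_model(n); print(n,{k:np.round(v,3).tolist() if not isinstance(v,str) else v for k,v in m.items()})
    p,d=arm.grab_frame(n); cv2.imwrite(f"pics/{n}0.png",p[:,:,::-1]); np.save(f"pics/{n}0_d.npy",d)
E
```

```text
pics
{'clock': 0.0, 'qpos': [-1.253, 0.343, 1.525, -0.0, 1.275, -0.146], 'qvel': [0.0, 0.001, 0.001, -0.0, -0.001, 0.001], 'tau': [-0.0, -43.124, -24.422, 0.072, 0.056, -0.0], 'ee_pos': [0.235, -0.469, 0.226], 'tool_rot': [1.964, 0.465, -1.964], 'ft_force': [-0.224, 0.003, 0.019], 'wrist_torque': [-0.021, 0.019, 0.041], 'opening': 0.092}
side {'mtx': [[436.892, 0.0, 278.133], [0.0, 436.892, 211.176], [0.0, 0.0, 1.0]], 'world_from_camera': [[-0.99, 0.094, -0.105, 0.495], [-0.141, -0.715, 0.685, 0.488], [-0.011, 0.693, 0.721, 0.671], [0.0, 0.0, 0.0, 1.0]]}
top {'mtx': [[485.972, 0.0, 280.241], [0.0, 485.972, 203.804], [0.0, 0.0, 1.0]], 'world_from_camera': [[0.078, 0.973, -0.216, 0.39], [-0.997, 0.077, -0.012, -0.057], [0.005, 0.216, 0.976, 1.016], [0.0, 0.0, 0.0, 1.0]]}
wrist {'mtx': [[325.192, 0.0, 278.656], [0.0, 325.192, 209.362], [0.0, 0.0, 1.0]], 'world_from_camera': [[0.447, 0.864, 0.23, 0.297], [-0.894, 0.433, 0.113, -0.439], [-0.001, -0.256, 0.967, 0.384], [0.0, 0.0, 0.0, 1.0]]}
```

View pics/top0.png

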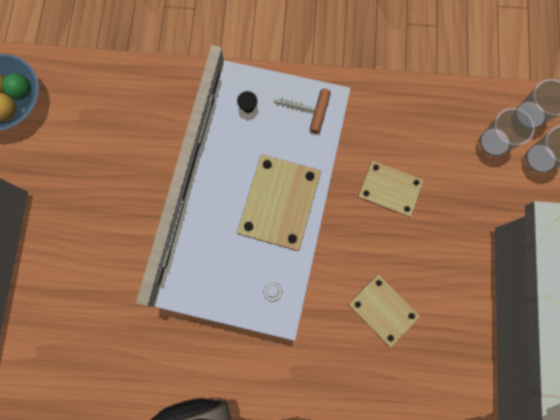

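View pics/side0.png

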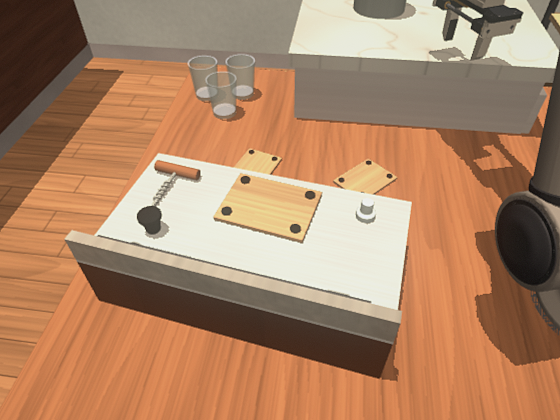

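View pics/wrist0.png

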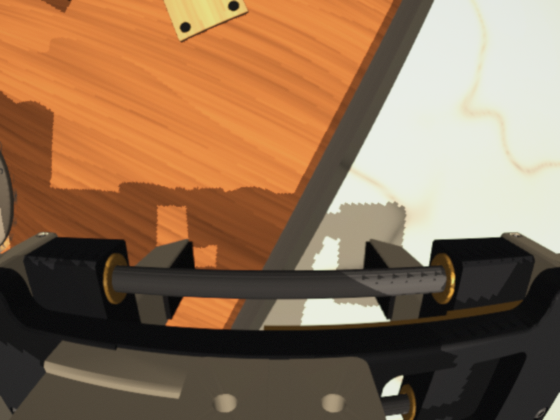

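The pictures show what I need to plan:

- **Top view:** the ledge corners are near (222,62), (349,87), (297,338) and (158,308). The large board has feet near (267,163), (310,176), (249,226) and (292,239).
- **Other items on the ledge:** the stopper is at (247,102), the corkscrew at (320,110) and the glass cork at (272,292).
- **Look-alikes:** two small boards lie on the counter to the right.

Next I measure the chest and board poses.

```bash
cat > h.py <<'E'
import numpy as np, cv2
from plant import arm
from scipy.spatial.transform import Rotation as R
def ray(name,uv,z,m=None):
    m=m or arm.camera_model(name); K=np.array(m["mtx"]);T=np.array(m["world_from_camera"])
    uv=np.atleast_2d(uv).astype(float)
    d=np.c_[(uv[:,0]-K[0,2])/K[0,0],-(uv[:,1]-K[1,2])/K[1,1],-np.ones(len(uv))]@T[:3,:3].T
    o=T[:3,3]; return o+d*((z-o[2])/d[:,2])[:,None]
def proj(name,P):
    m=arm.camera_model(name); K=np.array(m["mtx"]);T=np.array(m["world_from_camera"])
    c=(np.atleast_2d(P)-T[:3,3])@T[:3,:3]; 
    return np.c_[K[0,0]*c[:,0]/-c[:,2]+K[0,2], K[1,1]*-c[:,1]/-c[:,2]+K[1,2]]
def pts(name,d):
    m=arm.camera_model(name); K=np.array(m["mtx"]);T=np.array(m["world_from_camera"])
    v,u=np.mgrid[:d.shape[0],:d.shape[1]]
    c=np.stack([(u-K[0,2])/K[0,0]*d,-(v-K[1,2])/K[1,1]*d,-d],-1)
    P=c@T[:3,:3].T+T[:3,3]; P[d<=0]=np.nan; return P
E
python3 - <<'E'
from h import *
s=arm.observe(); print("toolR\n",R.from_rotvec(s["tool_rot"]).as_matrix().round(3))
for n in("top","side"):
    img=cv2.imread(f"pics/{n}0.png"); d=np.load(f"pics/{n}0_d.npy"); P=pts(n,d); z=P[...,2]
    hsv=cv2.cvtColor(img,cv2.COLOR_BGR2HSV)
    # ledge mask: low sat bright at z~.12
    zin=(abs(z-0.12)<0.008)
    led=((hsv[...,1]<60)&(hsv[...,2]>130)&zin).astype(np.uint8)
    print(n,"ledge z median",np.nanmedian(z[led>0]), led.sum())
    wood=((hsv[...,1]>70)&(hsv[...,2]>110)&(abs(z-0.13)<0.02)).astype(np.uint8)
    wood=cv2.morphologyEx(wood,cv2.MORPH_CLOSE,np.ones((9,9)))
    wood=cv2.morphologyEx(wood,cv2.MORPH_OPEN,np.ones((5,5)))
    cs,_=cv2.findContours(wood,cv2.RETR_EXTERNAL,cv2.CHAIN_APPROX_NONE)
    for c in sorted(cs,key=cv2.contourArea)[-2:]:
        if cv2.contourArea(c)<800: continue
        W=ray(n,c[:,0],0.13)[:,:2]; r=cv2.minAreaRect((W*1000).astype(np.float32)); print(" wood rect",np.round(r[0],1),np.round(r[1],1),round(r[2],2), cv2.contourArea(c))
    dark=((hsv[...,2]<60)&(abs(z-0.135)<0.02)).astype(np.uint8)
    nl,_,st,ce=cv2.connectedComponentsWithStats(dark)
    for i in range(1,nl):
        if 15<st[i,4]<400: print("  dark",ce[i].round(1),st[i,4],(ray(n,ce[i],0.134)[0]*1000).round(1))
    h=cv2.convexHull(cv2.findNonZero(cv2.morphologyEx(led,cv2.MORPH_OPEN,np.ones((3,3)))))
    W=ray(n,h[:,0],0.12)[:,:2]; r=cv2.minAreaRect((W*1000).astype(np.float32)); print(" ledge rect",np.round(r[0],1),np.round(r[1],1),round(r[2],2)); print(cv2.boxPoints(r).round(1).tolist())
E
```

```text
toolR
 [[-0.     0.447 -0.894]
 [ 0.001 -0.894 -0.447]
 [-1.    -0.001 -0.   ]]
top ledge z median 0.11952983466269923 27772
 wood rect [590.7 -43. ] [116.9 157.5] 78.58 4949.5
  dark [248.3 110.4] 24 [765.5  31.  134. ]
  dark [266.7 164. ] 40 [660.2 -13.7 134. ]
  dark [309.4 176. ] 39 [643.1 -95.9 134. ]
  dark [248.1 226. ] 44 [539.   10.4 134. ]
  dark [292.  238.4] 43 [522.3 -71.9 134. ]
 ledge rect [6.102e+02 6.000e-01] [260.3 499.8] 81.3
[[343.6000061035156, -90.19999694824219], [837.5999755859375, -165.8000030517578], [876.9000244140625, 91.5], [382.8999938964844, 167.0]]
side ledge z median 0.12026825995724727 22486
 wood rect [592.8 -38.1] [125.4 160.2] 78.6 4563.0
 ledge rect [ 576.7 -210.1] [622.6 500.6] 81.02
[[280.8999938964844, -478.6000061035156], [775.4000244140625, -556.7000122070312], [872.5, 58.29999923706055], [378.0, 136.39999389648438]]
```

```bash
cat >> h.py <<'E'
E0=np.array([0.5906,-0.1280,0.12]); CX=np.array([.1511,.9885,0]); CY=np.array([-.9885,.1511,0]); CZ=np.array([0,0,1.])
C=np.stack([CX,CY,CZ],1)
def chest(P): return (np.asarray(P)-E0)@C
def world(c): return E0+C@np.asarray(c)
def st():
    s=arm.observe(); Rm=R.from_rotvec(s["tool_rot"]).as_matrix(); c=C.T@Rm
    print("t %.2f chest mm"%s["clock"],(chest(s["ee_pos"])*1000).round(1),"yaw tool-y in chest %.2f"%np.degrees(np.arctan2(c[1,1],c[0,1])),"open %.4f"%s["opening"],"F chest",(C.T@s["ft_force"]).round(2),"M",np.round(C.T@s["wrist_torque"],2),"axis",Rm[:,0].round(4))
    return s
def go(c,yaw=None):
    "tool-axis shift (mm) to reach chest point c (mm), yaw deg of tool y in chest"
    s=st(); Rm=R.from_rotvec(s["tool_rot"]).as_matrix()
    d=Rm.T@(world(np.asarray(c)/1000)-s["ee_pos"]); cc=C.T@Rm
    tw=None if yaw is None else -((yaw-np.degrees(np.arctan2(cc[1,1],cc[0,1]))+180)%360-180)
    print("shift mm",(d*1000).round(1),"twist",None if tw is None else round(tw,1)); return d
E
python3 - <<'E'
from h import *
go((168,12.4,107),-90)
f=np.array([[660.2,-13.7],[643.1,-95.9],[539,10.4],[522.3,-71.9]])/1000
print((chest(np.c_[f,[.134]*4])*1000).round(1))
E
```

```text
t 0.15 chest mm [-391.1  300.2  106.2] yaw tool-y in chest -144.73 open 0.0920 F chest [ 1.34 -1.02  0.46] M [-0.05 -0.02 -0.02] axis [-4.0e-04  1.1e-03 -1.0e+00]
shift mm [-4.000e-01 -2.903e+02 -5.578e+02] twist -54.7
[[123.5 -51.5  14. ]
 [ 39.7 -47.   14. ]
 [129.   71.9  14. ]
 [ 45.1  76.   14. ]]
```

```bash
python3 -m jog '[[[0.0918,0,-0.028,-0.055,-10],[0.0918,0,-0.057,-0.110,-20],[0.0918,0,-0.086,-0.165,-30],[0.0918,0,-0.115,-0.220,-40],[0.0918,0,-0.144,-0.275,-50],[0.0918,0,-0.173,-0.330,-54.7],[0.0918,0,-0.202,-0.385,-54.7],[0.0918,0,-0.231,-0.440,-54.7]]]' 10; python3 -c "
from h import *
go((168,12.4,60),-90)"
```

```text
clock: 1.15
ee_pos: [0.5259, -0.0643, 0.2266]
tool_rot: [1.32, 1.133, -1.321]
ft_force: [1.6, -0.3, 0.1]
opening: 0.0918
t 1.15 chest mm [ 53.2  73.5 106.6] yaw tool-y in chest -90.03 open 0.0918 F chest [-0.07 -1.64  0.06] M [-0.13  0.01  0.  ] axis [ 0.e+00 -3.e-04 -1.e+00]
shift mm [  46.6   61.1 -114.8] twist -0.0
```

```bash
python3 -m jog '[[[0.0918,0,0.031,-0.060,0],[0.0918,0,0.061,-0.115,0],[0.0918,0.02,0.061,-0.115,0],[0.0918,0.06,0.061,-0.115,0],[0.0918,0.09,0.061,-0.115,0],[0.0918,0.102,0.061,-0.115,0],[0.0918,0.102,0.061,-0.115,0]]]'; python3 -c "
from h import *
st()
p,d=arm.grab_frame('top'); cv2.imwrite('pics/top1.png',p[:,:,::-1])
p,d=arm.grab_frame('wrist'); cv2.imwrite('pics/wrist1.png',p[:,:,::-1])"
```

```text
clock: 2.02
ee_pos: [0.6026, 0.0382, 0.1244]
tool_rot: [1.32, 1.134, -1.322]
ft_force: [0.9, -0.2, 1.0]
opening: 0.092
t 2.02 chest mm [166.1  13.2   4.4] yaw tool-y in chest -90.04 open 0.0920 F chest [-0.09 -0.9   0.99] M [-0.07  0.07  0.02] axis [-0.0011 -0.     -1.    ]
```

View pics/wrist1.png

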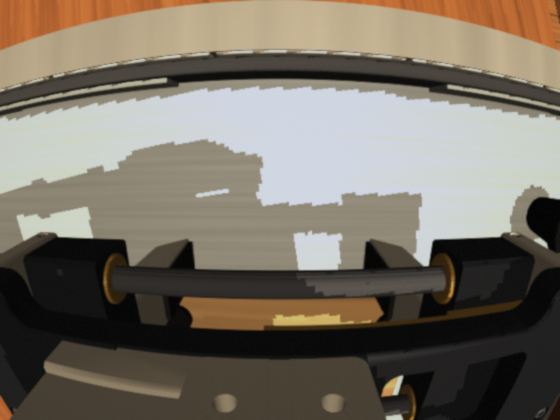

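View pics/top1.png

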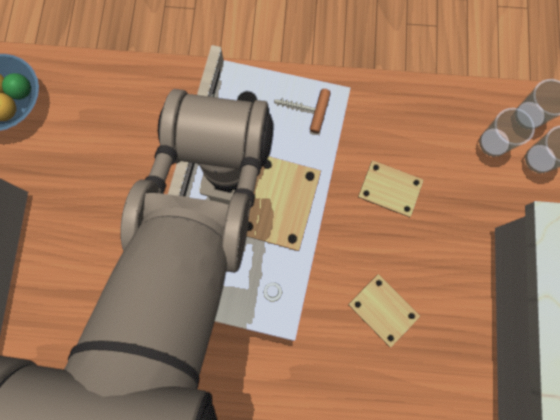

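```bash
python3 -m jog '[[[0.0918,0,0,0.012,0],[0.0918,0,0,0.024,0],[0.0918,0,0,0.036,0],[0.0918,0,0,0.048,0],[0.0918,0,0,0.058,0],[0.0918,0,0,0.065,0],[0.0918,0,0,0.069,0],[0.0918,0,0,0.070,0]]]'; python3 -c "
from h import *
st()
p,d=arm.grab_frame('top'); cv2.imwrite('pics/top2.png',p[:,:,::-1])
p,d=arm.grab_frame('side'); cv2.imwrite('pics/side2.png',p[:,:,::-1]);np.save('pics/side2_d.npy',d)"
```

```text
clock: 3.12
ee_pos: [0.5922, -0.031, 0.1247]
tool_rot: [1.321, 1.133, -1.321]
ft_force: [0.8, 4.4, 2.4]
opening: 0.0917
t 3.12 chest mm [96.1 13.1  4.7] yaw tool-y in chest -90.04 open 0.0917 F chest [ 4.45 -0.1   2.38] M [-0.13 -0.6  -0.  ] axis [-0.  0. -1.]
```

View pics/side2.png

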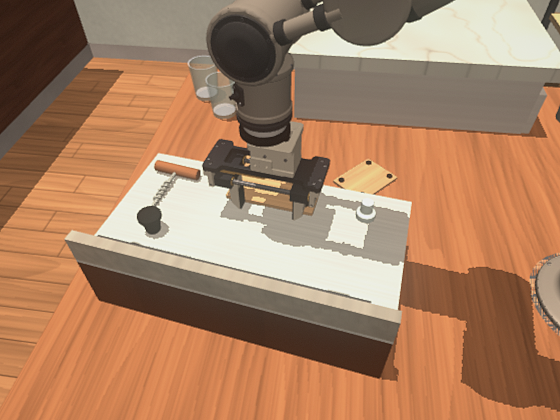

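View pics/top2.png

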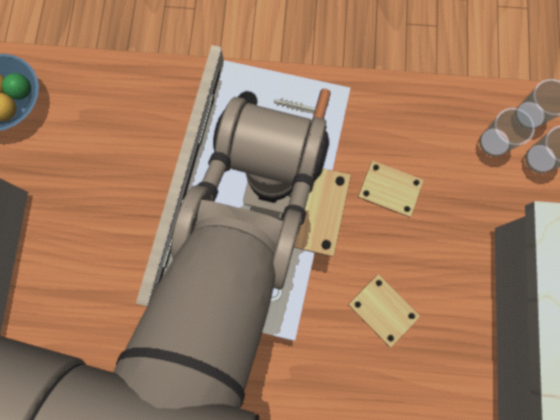

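```bash
python3 -c "
from h import *
img=cv2.imread('pics/top2.png'); g=img.max(2)
for u,v in((340,181),(326,244)):
    w=g[v-8:v+9,u-8:u+9]<70; ys,xs=np.nonzero(w); uv=(xs.mean()+u-8,ys.mean()+v-8); print(np.round(uv,1),w.sum(),(chest(ray('top',uv,.134))*1000).round(1))
"
```

```text
[339.5 180.6] 44 [[-17.5 -51.3  14. ]]
[325.7 244.3] 45 [[-17.3  72.5  14. ]]
```

```bash
python3 -m jog '[[[0.0918,0,0,0.004,0],[0.0918,0,0,0.008,0],[0.0918,0,0,0.0095,0],[0.0918,0,0,0.0095,0],[0.0918,0,0,0.0045,0],[0.0918,-0.03,0,0.0045,0],[0.0918,-0.06,0,0.0045,0],[0.0918,-0.06,0,0.0045,0]]]'; python3 -c "
from h import *
go((32,10.6,60),0)
p,d=arm.grab_frame('top'); cv2.imwrite('pics/top3.png',p[:,:,::-1])
img=cv2.imread('pics/top3.png'); g=img.max(2)
for u,v in((344,182),(330,246)):
    w=g[v-9:v+10,u-9:u+10]<70; ys,xs=np.nonzero(w); uv=(xs.mean()+u-9,ys.mean()+v-9); print(np.round(uv,1),w.sum(),(chest(ray('top',uv,.134))*1000).round(1))
"
```

```text
clock: 4.22
ee_pos: [0.5927, -0.0355, 0.1869]
tool_rot: [1.322, 1.129, -1.317]
ft_force: [-0.1, -0.3, -0.2]
opening: 0.0918
t 4.22 chest mm [91.7 11.9 66.9] yaw tool-y in chest -90.03 open 0.0918 F chest [-0.32  0.08 -0.18] M [-0.1   0.04  0.01] axis [ 0.0046 -0.0014 -1.    ]
shift mm [ 6.9  1.3 59.7] twist -90.0
[344.8 181.8] 40 [[-27.5 -51.2  14. ]]
[331.1 245.4] 44 [[-27.2  72.1  14. ]]
```

```bash
python3 -m jog '[[[0.0918,0,0,0.02,-10.7],[0.0918,0,0,0.04,-21.4],[0.0918,0,0.0013,0.0587,-32],[0.0918,0,0.0013,0.0587,-42.7],[0.0918,0,0.0013,0.0587,-53.4],[0.0918,0,0.0013,0.0587,-64],[0.0918,0,0.0013,0.0587,-74.7],[0.0918,0,0.0013,0.0587,-85.4]]]';  python3 -c "
from h import *
go((33,10.6,22),0)"
```

```text
clock: 5.28
ee_pos: [0.583, -0.0934, 0.1828]
tool_rot: [0.178, 1.567, -0.178]
ft_force: [-0.8, 0.2, 0.5]
opening: 0.0921
t 5.28 chest mm [33.1 12.7 62.8] yaw tool-y in chest -4.28 open 0.0921 F chest [0.05 0.85 0.49] M [-0.16 -0.07 -0.06] axis [-3.1e-03  5.0e-04 -1.0e+00]
shift mm [40.8  0.1  2.3] twist -4.3
```

```bash
python3 -m jog '[[[0.0918,0.0,0,0.002,-4.6],[0.0918,0.03,0,0.002,-4.6],[0.0918,0.042,0,0.002,-4.6],[0.0918,0.042,0,0.002,-4.6]]]';  python3 -c "
from h import *
go((33,10.6,12),0)
for n in('side','wrist','top'):
    p,d=arm.grab_frame(n); cv2.imwrite(f'pics/{n}4.png',p[:,:,::-1])
p=cv2.imread('pics/side4.png'); cv2.imwrite('pics/side4z.png',cv2.resize(p[130:290,180:380],None,fx=4,fy=3.7,interpolation=cv2.INTER_CUBIC)[:600,:800])
"
```

```text
clock: 5.78
ee_pos: [0.5849, -0.0938, 0.1411]
tool_rot: [0.12, 1.571, -0.119]
ft_force: [0.4, 0.4, -0.3]
opening: 0.0917
t 5.78 chest mm [33.  10.8 21.1] yaw tool-y in chest -0.04 open 0.0917 F chest [ 0.42 -0.36 -0.33] M [-0.09 -0.15 -0.03] axis [-3.4e-03  8.0e-04 -1.0e+00]
shift mm [9.1 0.  0.2] twist -0.0
```

View pics/side4z.png

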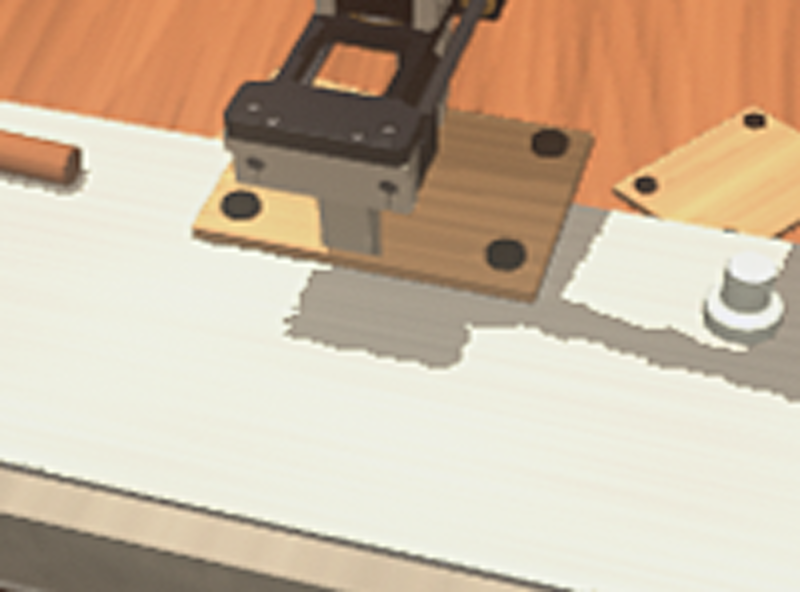

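View pics/wrist4.png

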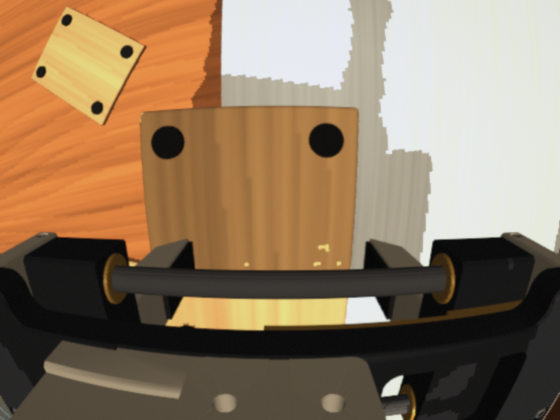

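```bash
python3 -c "
from h import *
def z(P): return ((proj('side',[world(np.array(p)/1000) for p in P])-[180,130])*[4,3.7]).round(0).tolist()
print('inner',z([(78.9,1,21),(78.9,20,21)]),'outer', z([(98,1,21),(98,20,21)]), z([(88,1,21),(88,20,21)]))
print('board back top edge',z([(74.6,-69.5,10),(74.6,90.5,10)]), z([(77,-69.5,10),(77,90.5,10)]))
p=cv2.imread('pics/side4.png'); cv2.imwrite('pics/side4zz.png',cv2.resize(p[165:205,245:305],None,fx=13,fy=13,interpolation=cv2.INTER_NEAREST)[:600,:800])
print(proj('side',[world(np.array(p)/1000) for p in [(74.6,1,10),(74.6,20,10),(78.9,1,21),(78.9,20,21),(98,1,21),(98,20,21)]]))
"
```

```text
inner [[337.0, 242.0], [378.0, 249.0]] outer [[323.0, 269.0], [365.0, 277.0]] [[330.0, 255.0], [372.0, 263.0]]
board back top edge [[192.0, 224.0], [538.0, 290.0]] [[190.0, 227.0], [537.0, 293.0]]
[[265.1635682  198.13918706]
 [275.42925963 200.24419705]
 [264.20143934 195.29566009]
 [274.60800108 197.41580748]
 [260.75267651 202.73868226]
 [271.3171679  204.93404175]]
```

View pics/side4zz.png

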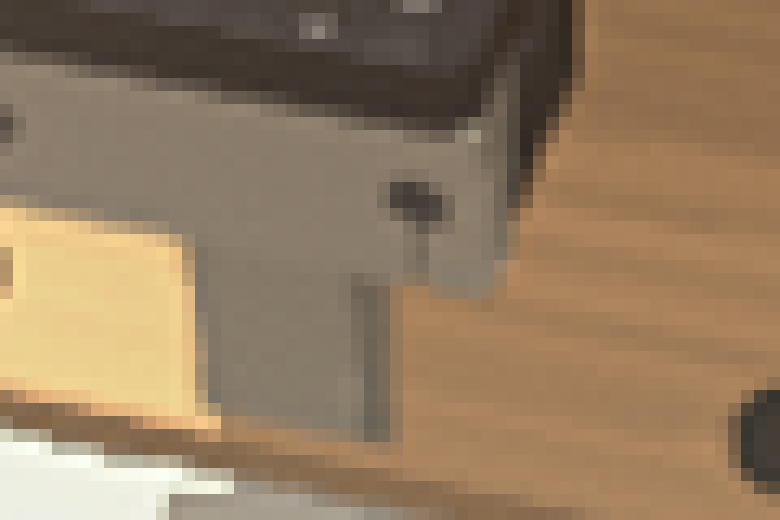

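```bash
python3 -m jog '[[[0.0918,0.008,0,0,0],[0.0918,0.012,0,0,0],[0.0918,0.014,0,0,0],[0.0918,0.016,0,0,0],[0.0918,0.017,0,0,0],[0.0918,0.018,0,0,0],[0.0918,0.018,0,0,0]]]';  python3 -c "
from h import *
st()
for n in('side','wrist'):
    p,d=arm.grab_frame(n); cv2.imwrite(f'pics/{n}5.png',p[:,:,::-1])
p=cv2.imread('pics/side5.png'); cv2.imwrite('pics/side5z.png',cv2.resize(p[130:290,180:380],None,fx=4,fy=3.7,interpolation=cv2.INTER_CUBIC)[:600,:800])
"
```

```text
clock: 6.8
ee_pos: [0.586, -0.0951, 0.125]
tool_rot: [0.118, 1.567, -0.121]
ft_force: [-2.1, -5.3, 3.2]
opening: 0.0918
t 6.80 chest mm [31.9  9.5  5. ] yaw tool-y in chest -0.05 open 0.0918 F chest [-5.58  1.27  3.19] M [ 0.08  1.02 -0.09] axis [ 7.0e-04 -1.7e-03 -1.0e+00]
```

View pics/side5z.png

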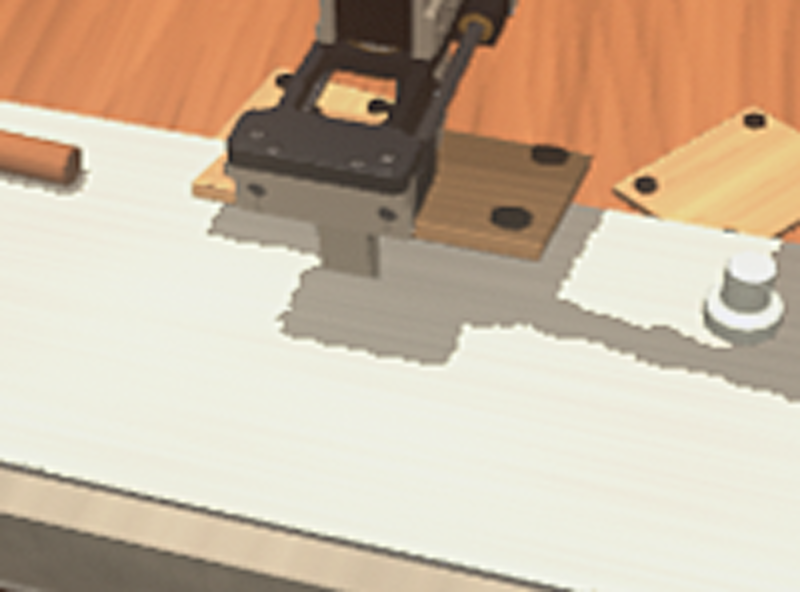

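View pics/wrist5.png

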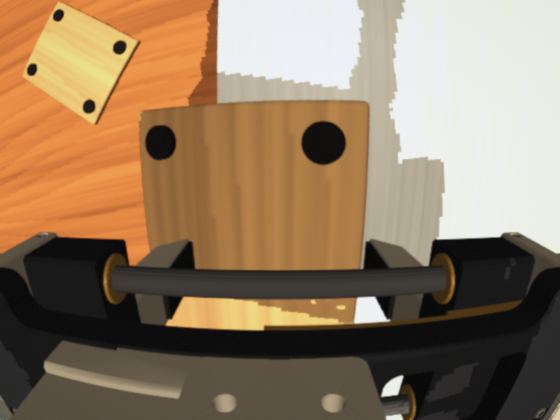

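The board tilts as planned: its back edge has risen and the rear finger stands behind it. I'll press a little further.

```bash
python3 -m jog '[[[0.0918,0.001,0,0,0],[0.0918,0.002,0,0,0],[0.0918,0.003,0,0,0],[0.0918,0.0035,0,0,0],[0.0918,0.0035,0,0,0]]]';  python3 -c "
from h import *
st()
for n in('side','wrist'):
    p,d=arm.grab_frame(n); cv2.imwrite(f'pics/{n}6.png',p[:,:,::-1])
    if n=='side': np.save('pics/side6_d.npy',d)
p=cv2.imread('pics/side6.png'); cv2.imwrite('pics/side6z.png',cv2.resize(p[130:290,180:380],None,fx=4,fy=3.7,interpolation=cv2.INTER_CUBIC)[:600,:800])
"
```

```text
clock: 7.52
ee_pos: [0.586, -0.0948, 0.1213]
tool_rot: [0.119, 1.567, -0.121]
ft_force: [-1.1, -5.4, 2.4]
opening: 0.092
t 7.53 chest mm [32.1  9.5  1.3] yaw tool-y in chest -0.05 open 0.0920 F chest [-5.55  0.31  2.44] M [-0.09  0.89  0.02] axis [ 7.0e-04 -1.2e-03 -1.0e+00]
```

View pics/side6z.png

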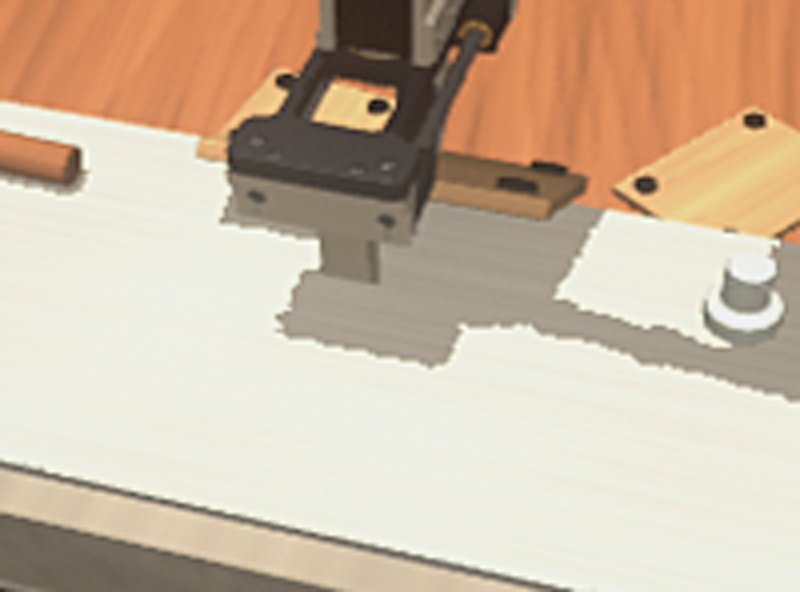

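```bash
python3 -c "
from h import *
d=np.load('pics/side6_d.npy'); P=chest(pts('side',d).reshape(-1,3)).reshape(420,560,3)*1000
for u in (300,305,310):
  for v in range(166,200,2): print(u,v,P[v,u].round(0))
"
```

```text
300 166 [-177.    2. -120.]
300 168 [-172.    3. -122.]
300 170 [-162.    6. -120.]
300 172 [-154.    8. -118.]
300 174 [-16.  41.   0.]
300 176 [ 9. 47. 17.]
300 178 [30. 52. 32.]
300 180 [51. 58. 47.]
300 182 [59. 60. 50.]
300 184 [60. 60. 46.]
300 186 [63. 61. 44.]
300 188 [22. 51.  0.]
300 190 [28. 53.  1.]
300 192 [31. 53. -1.]
300 194 [37. 55.  0.]
300 196 [nan nan nan]
300 198 [nan nan nan]
305 166 [-179.   13. -120.]
305 168 [-173.   15. -120.]
305 170 [-166.   17. -120.]
305 172 [-160.   18. -121.]
305 174 [-28.  48.  -8.]
305 176 [-3. 54.  9.]
305 178 [41. 64. 44.]
305 180 [45. 65. 43.]
305 182 [57. 68. 50.]
305 184 [58. 68. 46.]
305 186 [61. 69. 44.]
305 188 [21. 60.  1.]
305 190 [26. 61.  1.]
305 192 [30. 63.  0.]
305 194 [36. 64.  2.]
305 196 [41. 65.  1.]
305 198 [46. 67.  1.]
310 166 [-181.   25. -118.]
310 168 [-176.   26. -120.]
310 170 [-169.   28. -120.]
310 172 [-162.   30. -120.]
310 174 [-40.  55. -16.]
310 176 [-17.  60.  -1.]
310 178 [10. 66. 18.]
310 180 [47. 74. 47.]
310 182 [51. 75. 47.]
310 184 [58. 77. 49.]
310 186 [60. 77. 46.]
310 188 [61. 78. 42.]
310 190 [21. 70. -0.]
310 192 [27. 71. -0.]
310 194 [33. 73.  1.]
310 196 [38. 74.  1.]
310 198 [43. 75.  1.]
```

```bash
python3 -m jog '[[[0.085,0,-0.002,0,0],[0.078,0,-0.005,0,0],[0.071,0,-0.008,0,0],[0.065,0,-0.011,0,0],[0.060,0,-0.0125,0,0],[0.060,0,-0.0125,0,0]]]' 10;  python3 -c "
from h import *
st()
for n in('side','wrist'):
    p,d=arm.grab_frame(n); cv2.imwrite(f'pics/{n}7.png',p[:,:,::-1])
    if n=='side':
        P=chest(pts('side',d).reshape(-1,3)).reshape(420,560,3)*1000
        for v in range(160,200,2): print(v,P[v,305].round(0),P[v,312].round(0))
p=cv2.imread('pics/side7.png'); cv2.imwrite('pics/side7z.png',cv2.resize(p[130:290,180:380],None,fx=4,fy=3.7,interpolation=cv2.INTER_CUBIC)[:600,:800])
"
```

```text
clock: 8.38
ee_pos: [0.5851, -0.1065, 0.1228]
tool_rot: [0.119, 1.564, -0.12]
ft_force: [-0.8, -2.4, 8.9]
opening: 0.0608
t 8.38 chest mm [20.4  8.7  2.8] yaw tool-y in chest -0.04 open 0.0608 F chest [-2.54  0.42  8.91] M [-0.    0.41 -0.01] axis [ 3.6e-03 -8.0e-04 -1.0e+00]
160 [-200.    8. -119.] [-205.   24. -119.]
162 [-194.    9. -120.] [-196.   26. -118.]
164 [-185.   12. -118.] [-191.   27. -120.]
166 [-181.   13. -121.] [-185.   29. -121.]
168 [-173.   15. -120.] [-177.   31. -120.]
170 [-167.   16. -121.] [-171.   32. -120.]
172 [-159.   19. -120.] [-165.   34. -121.]
174 [-153.   20. -121.] [-156.   36. -119.]
176 [ 2. 55. 13.] [35. 75. 47.]
178 [45. 65. 48.] [40. 76. 47.]
180 [50. 66. 48.] [50. 78. 51.]
182 [50. 66. 43.] [51. 79. 47.]
184 [ 8. 57. -0.] [49. 78. 41.]
186 [14. 59.  0.] [11. 71.  0.]
188 [19. 60.  0.] [16. 72.  0.]
190 [24. 61.  0.] [20. 73. -1.]
192 [30. 63.  0.] [26. 75.  0.]
194 [34. 64. -1.] [31. 76. -0.]
196 [39. 65. -1.] [34. 77. -2.]
198 [45. 66.  1.] [41. 78.  0.]
```

View pics/side7z.png

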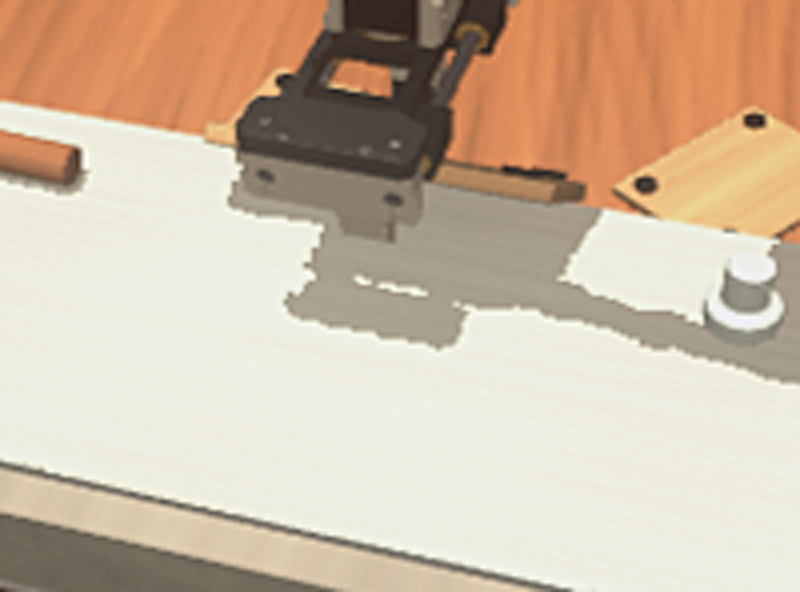

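View pics/wrist7.png

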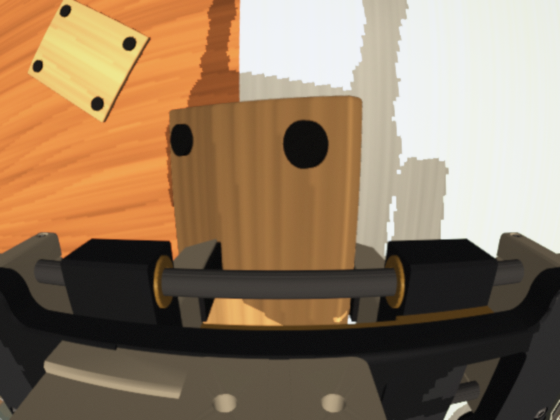

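```bash
python3 -m jog '[[[0.0630,0,0.001,0,0],[0.0625,0.001,0.002,0,0],[0.0605,0.001,0.0022,0,0],[0.0600,0.001,0.0024,0,0],[0.0600,0.001,0.0026,0,0],[0.0600,0.001,0.0026,0,0]]]' 15;  python3 -c "
from h import *
st()
for n in('side','wrist'):
    p,d=arm.grab_frame(n); cv2.imwrite(f'pics/{n}8.png',p[:,:,::-1])
    if n=='side':
        P=chest(pts('side',d).reshape(-1,3)).reshape(420,560,3)*1000
        for v in range(160,190,2): print(v,P[v,305].round(0),P[v,312].round(0))
p=cv2.imread('pics/side8.png'); cv2.imwrite('pics/side8z.png',cv2.resize(p[130:290,180:380],None,fx=4,fy=3.7,interpolation=cv2.INTER_CUBIC)[:600,:800])
"
```

```text
clock: 9.22
ee_pos: [0.5847, -0.1067, 0.1205]
tool_rot: [0.116, 1.566, -0.123]
ft_force: [-1.4, -12.7, 2.0]
opening: 0.0602
t 9.22 chest mm [20.2  9.   0.5] yaw tool-y in chest -0.05 open 0.0602 F chest [-12.73  -0.51   2.01] M [-0.34  2.29  0.02] axis [ 0.0013 -0.0047 -1.    ]
160 [-199.    8. -118.] [-206.   24. -120.]
162 [-194.   10. -120.] [-200.   25. -122.]
164 [-185.   12. -118.] [-191.   27. -119.]
166 [-179.   13. -120.] [-183.   29. -119.]
168 [-172.   15. -119.] [-179.   30. -121.]
170 [36. 62. 58.] [27. 73. 53.]
172 [39. 63. 56.] [37. 75. 57.]
174 [42. 64. 54.] [41. 76. 57.]
176 [34. 62. 43.] [41. 76. 52.]
178 [22. 60. 27.] [28. 74. 36.]
180 [10. 57. 11.] [18. 72. 22.]
182 [ 4. 56.  1.] [ 4. 69.  4.]
184 [10. 58.  2.] [ 6. 70.  0.]
186 [13. 58. -1.] [12. 71.  1.]
188 [20. 60.  1.] [17. 72.  1.]
```

View pics/side8z.png

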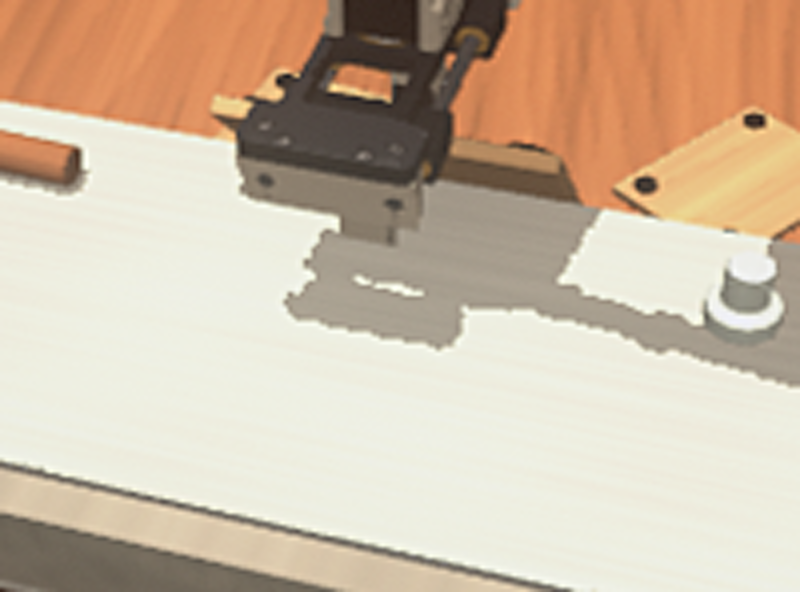

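View pics/wrist8.png

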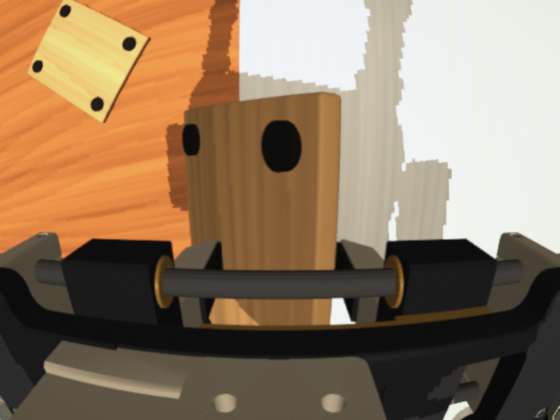

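```bash
python3 -m jog '[[[0.0570,0,0.0005,0,0],[0.0540,-0.0005,-0.0010,0,0],[0.0500,-0.001,-0.003,0,0],[0.0460,-0.0015,-0.005,0,0],[0.0420,-0.002,-0.007,0,0],[0.0380,-0.002,-0.009,0,0],[0.0380,-0.002,-0.009,0,0]]]' 15;  python3 -c "
from h import *
st()
for n in('side','wrist'):
    p,d=arm.grab_frame(n); cv2.imwrite(f'pics/{n}9.png',p[:,:,::-1])
    if n=='side':
        P=chest(pts('side',d).reshape(-1,3)).reshape(420,560,3)*1000
        for v in range(158,186,2): print(v,P[v,305].round(0),P[v,312].round(0))
p=cv2.imread('pics/side9.png'); cv2.imwrite('pics/side9z.png',cv2.resize(p[130:290,180:380],None,fx=4,fy=3.7,interpolation=cv2.INTER_CUBIC)[:600,:800])
"
```

```text
clock: 10.2
ee_pos: [0.5828, -0.1158, 0.1218]
tool_rot: [0.116, 1.567, -0.124]
ft_force: [-1.0, -14.6, -1.7]
opening: 0.0387
t 10.20 chest mm [10.8  9.6  1.8] yaw tool-y in chest -0.06 open 0.0387 F chest [-14.61  -1.25  -1.71] M [-0.32  2.51  0.01] axis [-3.0e-04 -4.6e-03 -1.0e+00]
158 [-207.    6. -119.] [-213.   22. -120.]
160 [-202.    7. -121.] [-208.   23. -122.]
162 [-192.   10. -118.] [-196.   26. -118.]
164 [27. 60. 63.] [-192.   27. -120.]
166 [29. 60. 61.] [26. 72. 61.]
168 [33. 61. 60.] [28. 73. 59.]
170 [31. 61. 54.] [32. 74. 57.]
172 [26. 60. 45.] [30. 73. 51.]
174 [19. 59. 34.] [25. 72. 42.]
176 [16. 58. 27.] [21. 72. 34.]
178 [12. 57. 18.] [13. 70. 22.]
180 [ 7. 56.  8.] [ 8. 70. 12.]
182 [ 4. 56.  0.] [ 5. 69.  5.]
184 [ 9. 57.  0.] [ 5. 70. -0.]
```

View pics/side9z.png

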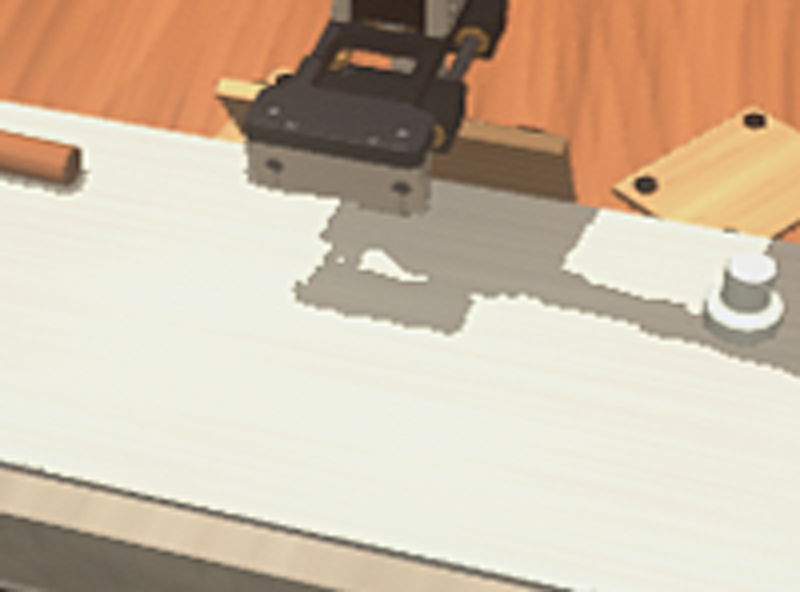

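View pics/wrist9.png

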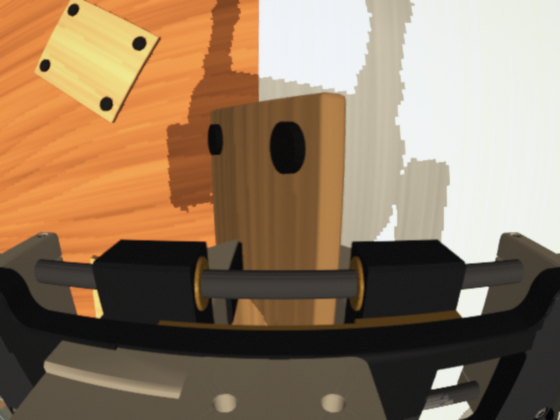

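```bash
python3 -m jog '[[[0.0340,-0.0005,-0.002,0,0],[0.0300,-0.001,-0.004,0,0],[0.0260,-0.0015,-0.006,0,0],[0.0220,-0.002,-0.008,0,0],[0.0180,-0.003,-0.010,0,0],[0.0140,-0.0035,-0.012,0,0],[0.0100,-0.004,-0.0135,0,0],[0.0080,-0.004,-0.0140,0,0]]]' 20;  python3 -c "
from h import *
st()
for n in('side','wrist'):
    p,d=arm.grab_frame(n); cv2.imwrite(f'pics/{n}10.png',p[:,:,::-1])
    if n=='side':
        P=chest(pts('side',d).reshape(-1,3)).reshape(420,560,3)*1000
        for v in range(156,184,2): print(v,P[v,305].round(0),P[v,312].round(0))
p=cv2.imread('pics/side10.png'); cv2.imwrite('pics/side10z.png',cv2.resize(p[130:290,180:380],None,fx=4,fy=3.7,interpolation=cv2.INTER_CUBIC)[:600,:800])
"
```

```text
clock: 11.3
ee_pos: [0.5794, -0.1299, 0.1236]
tool_rot: [0.116, 1.571, -0.124]
ft_force: [-0.7, -16.2, -12.2]
opening: 0.0101
t 11.30 chest mm [-3.6 10.8  3.6] yaw tool-y in chest -0.06 open 0.0101 F chest [-16.15  -1.75 -12.23] M [-0.53  2.84 -0.02] axis [-0.0043 -0.0043 -1.    ]
156 [ 1. 53. 59.] [ 1. 66. 62.]
158 [ 2. 53. 56.] [ 1. 66. 58.]
160 [ 2. 54. 51.] [ 1. 66. 53.]
162 [-0. 53. 45.] [ 5. 67. 52.]
164 [ 3. 54. 43.] [ 0. 66. 44.]
166 [ 4. 55. 39.] [ 1. 67. 40.]
168 [ 2. 54. 33.] [ 3. 67. 36.]
170 [ 1. 54. 27.] [ 2. 67. 31.]
172 [ 3. 55. 24.] [ 2. 68. 27.]
174 [ 2. 55. 19.] [ 3. 68. 23.]
176 [ 2. 55. 14.] [ 1. 68. 16.]
178 [ 3. 55. 10.] [ 2. 68. 12.]
180 [ 2. 55.  3.] [ 1. 68.  6.]
182 [ 4. 56.  0.] [ 2. 69.  2.]
```

View pics/side10z.png

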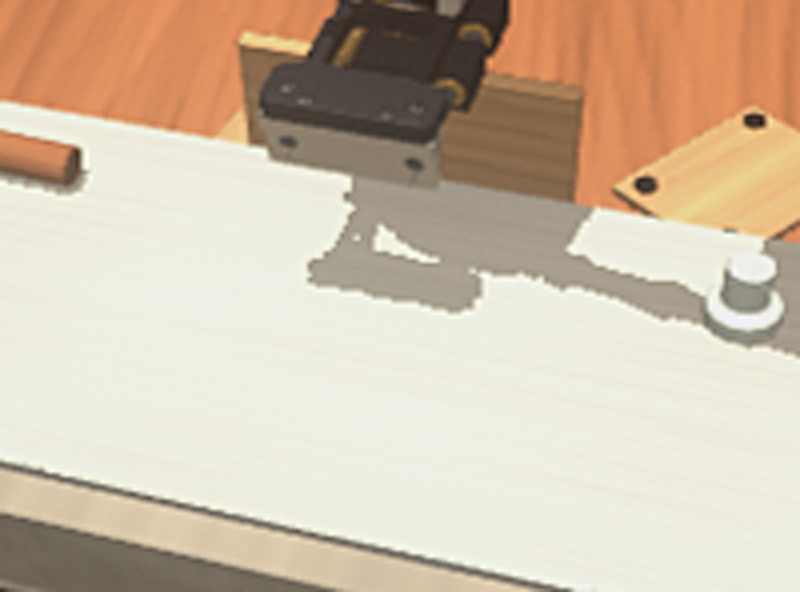

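View pics/wrist10.png

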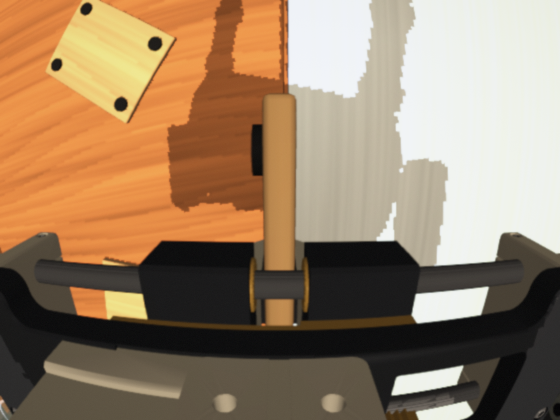

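The board now stands vertical, gripped flush across its 10 mm thickness, with its feet facing the front. I'll tighten the grip and lift.

```bash
python3 -m jog '[[[0.0050,0,-0.002,0,0],[0.0050,0,-0.004,0,0],[0.0050,-0.005,-0.004,0,0],[0.0050,-0.015,-0.004,0,0],[0.0050,-0.03,-0.004,0,0],[0.0050,-0.05,-0.004,0,0],[0.0050,-0.07,-0.004,0,0],[0.0050,-0.08,-0.004,0,0]]]' 45;  python3 -c "
from h import *
go((215,10.8,75),0)
for n in('side','wrist'):
    p,d=arm.grab_frame(n); cv2.imwrite(f'pics/{n}11.png',p[:,:,::-1])
"
```

```text
clock: 12.4
ee_pos: [0.581, -0.13, 0.2088]
tool_rot: [0.119, 1.564, -0.119]
ft_force: [0.2, 0.2, -1.8]
opening: 0.0095
t 12.40 chest mm [-3.4  9.1 88.8] yaw tool-y in chest -0.01 open 0.0095 F chest [ 0.25 -0.19 -1.79] M [-0.11 -0.11 -0.03] axis [ 3.7e-03 -3.0e-04 -1.0e+00]
shift mm [ 13.9 218.4  -1.7] twist -0.0
```

View pics/side11.png

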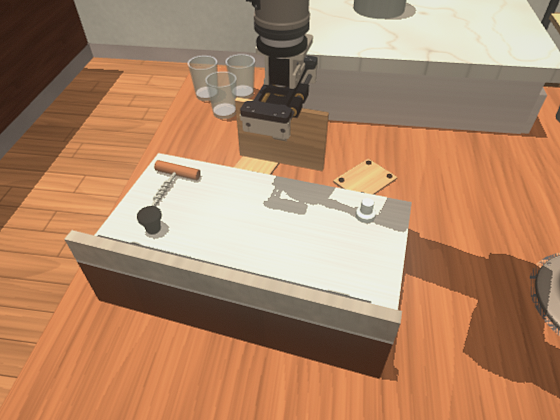

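View pics/wrist11.png

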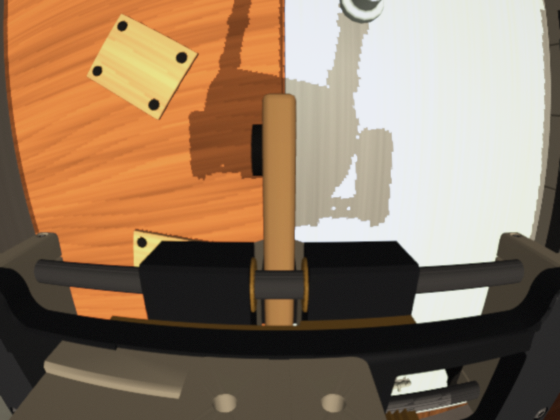

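```bash
python3 -m jog '[[[0.0050,0,0.02,0,0],[0.0050,0,0.055,-0.0017,0],[0.0050,0,0.095,-0.0017,0],[0.0050,0,0.135,-0.0017,0],[0.0050,0,0.175,-0.0017,0],[0.0050,0,0.205,-0.0017,0],[0.0050,0.010,0.2165,-0.0017,0],[0.0050,0.010,0.2165,-0.0017,0]]]';  python3 -c "
from h import *
st()
for n in('side','wrist'):
    p,d=arm.grab_frame(n); cv2.imwrite(f'pics/{n}12.png',p[:,:,::-1]); np.save(f'pics/{n}12_d.npy',d)
"
```

```text
clock: 13.5
ee_pos: [0.6103, 0.0846, 0.1942]
tool_rot: [0.118, 1.571, -0.119]
ft_force: [-0.3, -0.9, -1.8]
opening: 0.0094
t 13.50 chest mm [213.2  12.7  74.2] yaw tool-y in chest 0.05 open 0.0094 F chest [-0.9   0.13 -1.83] M [-0.14 -0.07 -0.  ] axis [-3.7e-03 -2.0e-04 -1.0e+00]
```

View pics/side12.png

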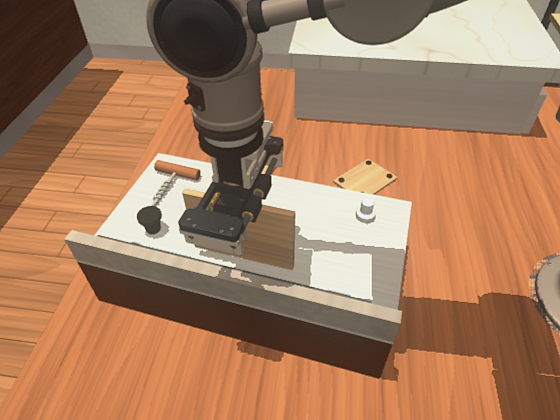

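View pics/wrist12.png

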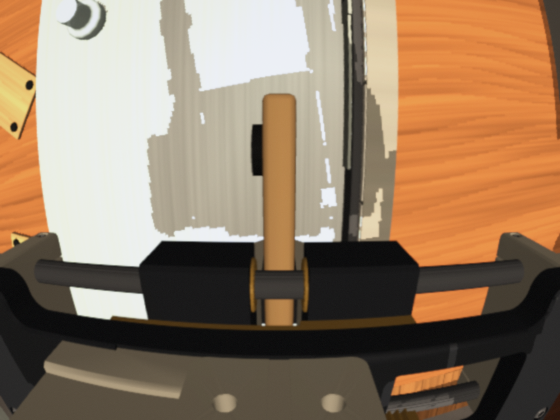

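```bash
python3 -c "
from h import *
d=np.load('pics/side12_d.npy'); P=chest(pts('side',d).reshape(-1,3)).reshape(420,560,3)*1000
for v in list(range(200,216,2))+list(range(250,275,2)): print(v,P[v,275].round(0),P[v,285].round(0))
"
```

```text
200 [64. 16. -0.] [59. 33. -1.]
202 [69. 17. -0.] [66. 35.  2.]
204 [75. 19.  1.] [70. 36.  0.]
206 [80. 21.  1.] [75. 38.  0.]
208 [212.  64. 138.] [79. 39. -0.]
210 [215.  65. 138.] [212.  77. 138.]
212 [217.  65. 136.] [215.  78. 137.]
214 [220.  66. 135.] [218.  79. 137.]
250 [219.  64.  58.] [219.  79.  64.]
252 [219.  64.  55.] [219.  79.  59.]
254 [219.  64.  49.] [218.  79.  53.]
256 [219.  64.  44.] [218.  79.  48.]
258 [218.  64.  38.] [218.  79.  44.]
260 [218.  64.  34.] [219.  79.  40.]
262 [218.  63.  28.] [219.  79.  36.]
264 [217.  63.  23.] [219.  80.  32.]
266 [205.  59.   1.] [218.  79.  25.]
268 [208.  60.  -0.] [nan nan nan]
270 [213.  61.   1.] [208.  76.   0.]
272 [214.  62.  -2.] [211.  77.   0.]
274 [220.  64.   2.] [215.  78.   0.]
```

```bash
python3 -m jog '[[[0.0050,0.006,0.0,0,0],[0.0050,0.012,0.0,0,0],[0.0050,0.015,0.0,0,0],[0.0050,0.017,0,0,0],[0.0050,0.018,0,0,0],[0.0050,0.018,0,0,0]]]';  python3 -c "
from h import *
st()"
```

```text
clock: 14.35
ee_pos: [0.6114, 0.0838, 0.1782]
tool_rot: [0.12, 1.567, -0.12]
ft_force: [0.3, 0.2, -2.3]
opening: 0.0095
t 14.35 chest mm [212.5  11.4  58.2] yaw tool-y in chest -0.03 open 0.0095 F chest [ 0.27 -0.25 -2.3 ] M [-0.06 -0.16 -0.02] axis [ 1.e-04 -1.e-04 -1.e+00]
```

```bash
python3 -m jog '[[[0.0050,0.001,0.0,0,0],[0.0050,0.002,0.0,0,0],[0.0050,0.002,0.0,0,0]]]';  python3 -c "
from h import *
st()
p,d=arm.grab_frame('side'); P=chest(pts('side',d).reshape(-1,3)).reshape(420,560,3)*1000
m=(abs(P[...,0]-215)<8)&(abs(P[...,1]-75)<15); print(np.nanmax(P[m][:,2]), [P[v,284].round(0).tolist() for v in range(212,226,2)], [P[v,284].round(0).tolist() for v in range(268,280,2)])
"
```

```text
clock: 14.72
ee_pos: [0.6115, 0.0838, 0.1765]
tool_rot: [0.12, 1.567, -0.12]
ft_force: [-0.3, -0.0, -0.1]
opening: 0.0101
t 14.72 chest mm [212.5  11.3  56.5] yaw tool-y in chest -0.03 open 0.0101 F chest [-0.05  0.32 -0.11] M [ 0.02 -0.19 -0.03] axis [ 5.e-04 -0.e+00 -1.e+00]
122.4242144877678 [[89.0, 40.0, 0.0], [94.0, 41.0, 1.0], [98.0, 42.0, -0.0], [210.0, 75.0, 121.0], [213.0, 76.0, 120.0], [216.0, 77.0, 120.0], [218.0, 78.0, 117.0]] [[218.0, 78.0, 19.0], [219.0, 78.0, 16.0], [218.0, 78.0, 9.0], [218.0, 77.0, 3.0], [220.0, 78.0, 2.0], [222.0, 79.0, -1.0]]
```

```bash
python3 -m jog '[[[0.0140,0,-0.002,0,0],[0.0200,0,-0.0045,0,0],[0.0260,-0.003,-0.0075,0,0],[0.0300,-0.005,-0.0095,0,0],[0.0300,-0.005,-0.0115,0,0],[0.0300,-0.005,-0.0135,0,0],[0.0300,-0.005,-0.0155,0,0],[0.0300,-0.005,-0.0155,0,0]]]' 20;  python3 -c "
from h import *
st()
for n in('side','wrist'):
    p,d=arm.grab_frame(n); cv2.imwrite(f'pics/{n}14.png',p[:,:,::-1]); np.save(f'pics/{n}14_d.npy',d)
"
```

```text
clock: 15.78
ee_pos: [0.609, 0.0683, 0.1811]
tool_rot: [0.12, 1.568, -0.12]
ft_force: [0.6, 0.7, -0.7]
opening: 0.03
t 15.78 chest mm [196.8  11.5  61.1] yaw tool-y in chest -0.04 open 0.0300 F chest [ 0.78 -0.48 -0.68] M [-0.19 -0.1   0.06] axis [-2.e-04 -1.e-04 -1.e+00]
```

View pics/wrist14.png

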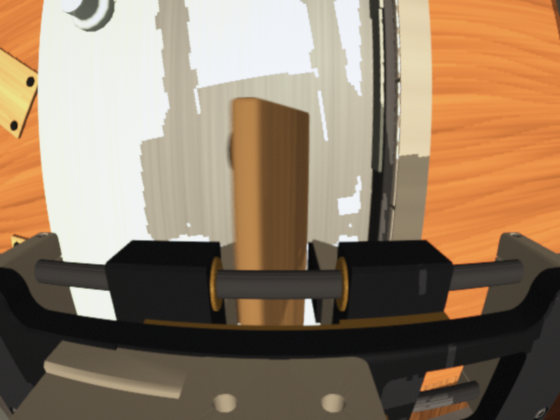

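View pics/side14.png

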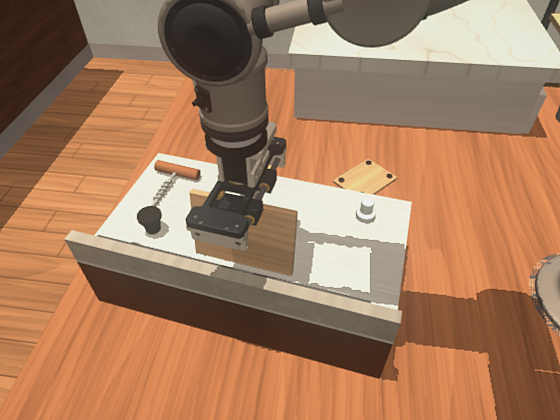

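```bash
python3 -m jog '[[[0.038,0.003,-0.0028,0,0],[0.046,0.005,-0.0058,0,0],[0.054,0.008,-0.0088,0,0],[0.062,0.010,-0.0113,0,0],[0.070,0.013,-0.0138,0,0],[0.078,0.016,-0.0158,0,0],[0.086,0.018,-0.0178,0,0],[0.0918,0.021,-0.0198,0,0]]]' 20;  python3 -c "
from h import *
st()
for n in('side','wrist'):
    p,d=arm.grab_frame(n); cv2.imwrite(f'pics/{n}15.png',p[:,:,::-1]); np.save(f'pics/{n}15_d.npy',d)
"
```

```text
clock: 16.88
ee_pos: [0.606, 0.0487, 0.1601]
tool_rot: [0.12, 1.567, -0.12]
ft_force: [-0.7, -0.8, -0.8]
opening: 0.0901
t 16.88 chest mm [177.   11.4  40.1] yaw tool-y in chest -0.04 open 0.0901 F chest [-0.89  0.55 -0.83] M [-0.13 -0.09 -0.02] axis [ 1.e-04 -1.e-04 -1.e+00]
```

View pics/wrist15.png

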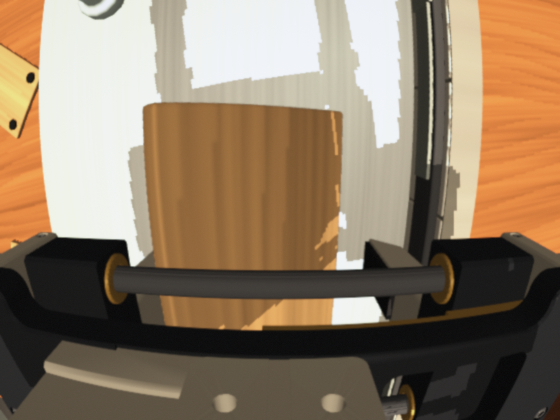

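View pics/side15.png

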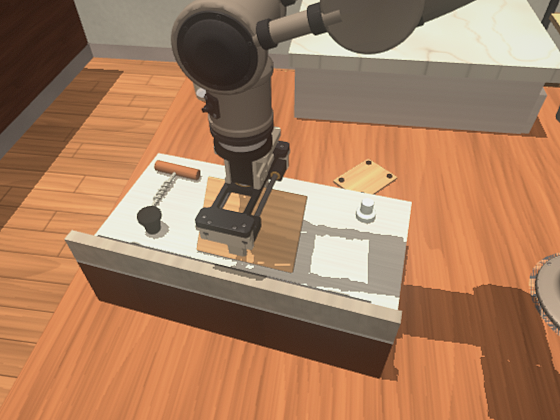

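```bash
python3 -m jog '[[[0.0918,0.004,-0.006,0,0],[0.0918,0.009,-0.012,0,0],[0.0918,0.012,-0.018,0,0],[0.0918,0.014,-0.023,0,0],[0.0918,0.015,-0.028,0,0],[0.0918,0.016,-0.032,0,0],[0.0918,0.016,-0.035,0,0],[0.0918,0.016,-0.037,0,0]]]' 20;  python3 -c "
from h import *
st()
for n in('side','wrist'):
    p,d=arm.grab_frame(n); cv2.imwrite(f'pics/{n}16.png',p[:,:,::-1]); np.save(f'pics/{n}16_d.npy',d)
"
```

```text
clock: 17.98
ee_pos: [0.6005, 0.0121, 0.1444]
tool_rot: [0.12, 1.567, -0.12]
ft_force: [0.1, -0.2, -1.2]
opening: 0.0918
t 17.98 chest mm [140.   11.4  24.4] yaw tool-y in chest -0.04 open 0.0918 F chest [-0.13 -0.15 -1.17] M [-0.13  0.04  0.04] axis [ 3.e-04 -2.e-04 -1.e+00]
```

View pics/wrist16.png

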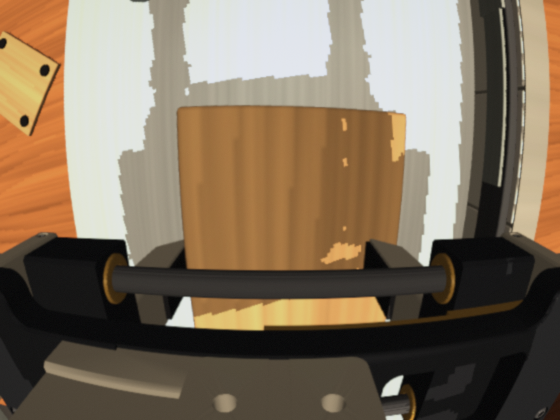

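View pics/side16.png

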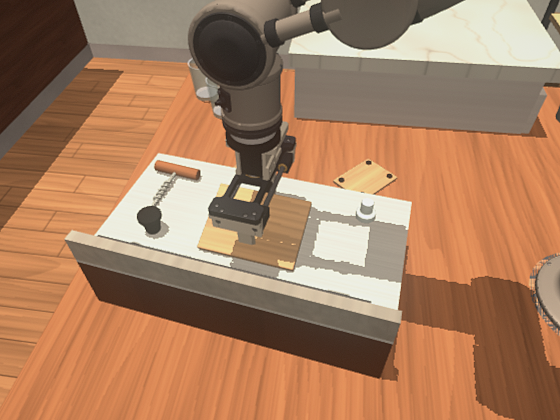

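```bash
python3 -c "
from h import *
d=np.load('pics/side16_d.npy'); P=chest(pts('side',d).reshape(-1,3)).reshape(420,560,3)*1000
for v in range(196,275,4): print(v,P[v,290].round(0),P[v,300].round(0))
"
```

```text
196 [46. 39. -1.] [43. 57.  1.]
200 [103.  54.  47.] [102.  71.  50.]
204 [110.  56.  45.] [107.  72.  46.]
208 [116.  58.  42.] [113.  74.  44.]
212 [124.  60.  41.] [119.  76.  41.]
216 [131.  62.  40.] [127.  78.  40.]
220 [136.  64.  36.] [132.  79.  36.]
224 [141.  65.  33.] [140.  81.  36.]
228 [148.  67.  31.] [146.  83.  33.]
232 [154.  69.  29.] [151.  84.  30.]
236 [161.  71.  27.] [158.  86.  29.]
240 [170.  73.  28.] [165.  88.  27.]
244 [174.  75.  24.] [170.  90.  24.]
248 [180.  76.  22.] [158.  87.  -2.]
252 [186.  78.  19.] [167.  89.   1.]
256 [191.  79.  16.] [176.  92.   2.]
260 [197.  81.  14.] [182.  93.   0.]
264 [204.  83.  14.] [190.  95.   0.]
268 [210.  85.  11.] [198.  98.   1.]
272 [209.  85.  -0.] [205.  99.  -0.]
```

```bash
python3 -m jog '[[[0.0918,0.0,-0.002,0,0],[0.0918,0.001,-0.004,0,0],[0.0918,0.002,-0.006,0,0],[0.0918,0.003,-0.008,0,0],[0.0918,0.003,-0.010,0,0],[0.0918,0.003,-0.012,0,0],[0.0918,0.003,-0.012,0,0]]]' 20;  python3 -c "
from h import *
st()
for n in('side','wrist'):
    p,d=arm.grab_frame(n); cv2.imwrite(f'pics/{n}17.png',p[:,:,::-1]); np.save(f'pics/{n}17_d.npy',d)
d=np.load('pics/side17_d.npy'); P=chest(pts('side',d).reshape(-1,3)).reshape(420,560,3)*1000
for v in range(200,275,6): print(v,P[v,290].round(0),P[v,300].round(0))
"
```

```text
clock: 18.95
ee_pos: [0.5986, 0.0003, 0.1413]
tool_rot: [0.12, 1.567, -0.12]
ft_force: [-0.2, 0.6, 0.6]
opening: 0.0917
t 18.95 chest mm [128.   11.5  21.3] yaw tool-y in chest -0.05 open 0.0917 F chest [0.6  0.33 0.62] M [-0.13 -0.11  0.03] axis [ 1.e-04 -1.e-04 -1.e+00]
200 [58. 42.  1.] [53. 59.  0.]
206 [72. 46.  0.] [67. 63.  0.]
212 [99. 54. 15.] [93. 70. 13.]
218 [113.  57.  15.] [107.  73.  14.]
224 [126.  61.  14.] [120.  77.  14.]
230 [137.  64.  13.] [134.  80.  14.]
236 [150.  68.  14.] [146.  83.  14.]
242 [162.  71.  14.] [159.  87.  15.]
248 [175.  75.  14.] [169.  90.  13.]
254 [186.  78.  14.] [172.  91.   1.]
260 [199.  82.  16.] [183.  94.   1.]
266 [208.  84.  14.] [194.  97.   1.]
272 [208.  84.  -1.] [205.  99.   0.]
```

View pics/wrist17.png

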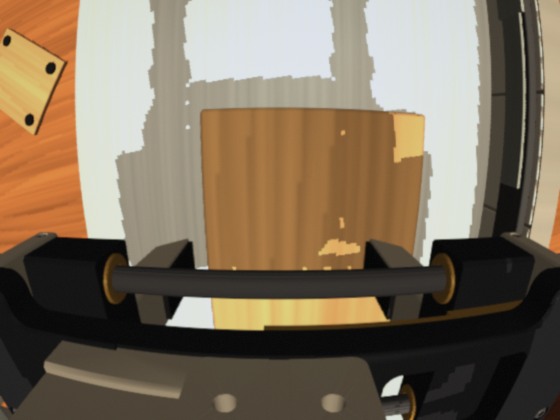

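The board now stands on its feet: its top is flat at 14 mm and it spans x from about 91 to 211 mm. I'll raise, turn the gripper 90° and come down in front of the board to push it back.

```bash
python3 -m jog '[[[0.0918,-0.03,0,0,0],[0.0918,-0.045,0,0,10.7],[0.0918,-0.045,-0.02,0,21.4],[0.0918,-0.045,-0.04,0,32.1],[0.0918,-0.045,-0.06,0,42.8],[0.0918,-0.045,-0.065,0,53.5],[0.0918,-0.045,-0.065,0,64.2],[0.0918,-0.045,-0.065,0,74.9]]]' 20;  python3 -c "
from h import *
st()
for n in('top',):
    p,d=arm.grab_frame(n); cv2.imwrite(f'pics/{n}18.png',p[:,:,::-1])
go((63,11,4.5),-90)
"
```

```text
clock: 20.05
ee_pos: [0.5887, -0.0639, 0.1862]
tool_rot: [1.132, 1.257, -1.132]
ft_force: [0.5, 0.2, -0.1]
opening: 0.0916
t 20.05 chest mm [63.1 11.6 66.2] yaw tool-y in chest -75.30 open 0.0916 F chest [ 0.3  -0.41 -0.12] M [-0.09  0.01 -0.05] axis [ 0.  0. -1.]
t 20.10 chest mm [63.2 11.5 66.2] yaw tool-y in chest -75.73 open 0.0918 F chest [-0.05 -0.37  0.06] M [-0.14 -0.05 -0.03] axis [ 1.e-04  0.e+00 -1.e+00]
shift mm [61.7  0.4  0.3] twist 14.3
```

View pics/top18.png

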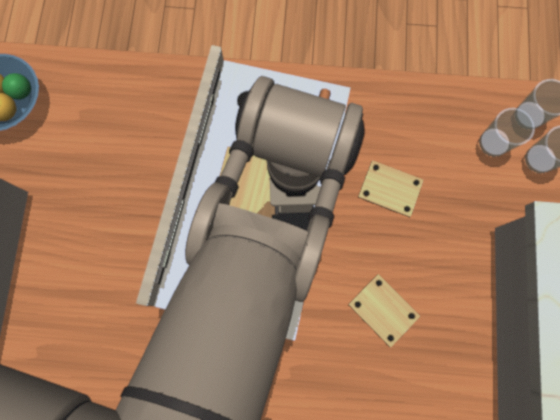

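```bash
python3 -m jog '[[[0.0918,0,0,0,10],[0.0918,0.02,0,0,15.05],[0.0918,0.045,0,0,15.05],[0.0918,0.058,0,0,15.05],[0.0918,0.0615,0,0,15.05],[0.0918,0.0615,0,0,15.05]]]' 20;  python3 -c "
from h import *
st()
for n in('side','wrist'):
    p,d=arm.grab_frame(n); cv2.imwrite(f'pics/{n}19.png',p[:,:,::-1]); np.save(f'pics/{n}19_d.npy',d)
d=np.load('pics/side19_d.npy'); P=chest(pts('side',d).reshape(-1,3)).reshape(420,560,3)*1000
m=(abs(P[...,2]-14)<3)&(P[...,0]>80)&(P[...,0]<250)&(abs(P[...,1]-11)<110); Q=P[m]; print(np.percentile(Q,[0.5,99.5],axis=0).round(0))
r=cv2.minAreaRect(Q[:,:2].astype(np.float32)); print(r)
"
```

```text
clock: 20.85
ee_pos: [0.5891, -0.0639, 0.1252]
tool_rot: [1.32, 1.133, -1.319]
ft_force: [0.2, 0.1, 0.7]
opening: 0.0916
t 20.85 chest mm [63.2 11.2  5.2] yaw tool-y in chest -89.95 open 0.0916 F chest [ 0.14 -0.15  0.68] M [-0.07  0.02  0.02] axis [ 8.e-04 -2.e-04 -1.e+00]
[[ 90. -69.  11.]
 [208.  89.  16.]]
((148.12506103515625, 9.689544677734375), (160.22210693359375, 122.2125244140625), 89.88420867919922)
```

View pics/side19.png

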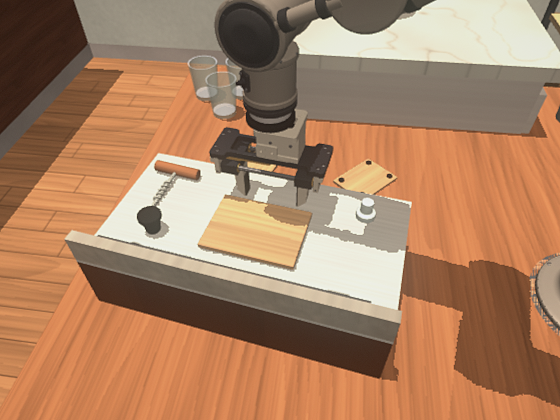

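View pics/wrist19.png

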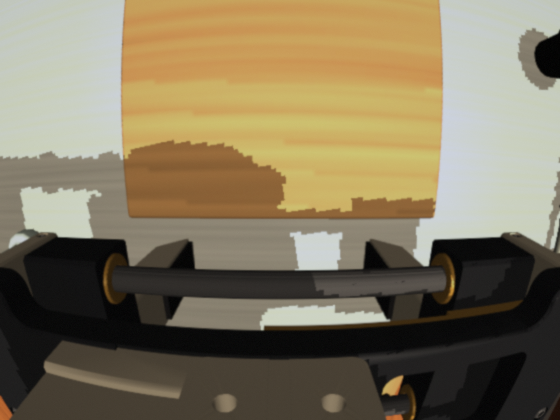

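The side view shows the board right way up with no feet visible, its corners near (222,198), (312,212), (295,268) and (200,248). The fingers are in front of it. I'll push it back.

```bash
python3 -m jog '[[[0.0918,0,0,-0.009,0],[0.0918,0,0,-0.018,0],[0.0918,0,0,-0.026,0],[0.0918,0,0,-0.034,0],[0.0918,0,0,-0.042,0],[0.0918,0,0,-0.050,0],[0.0918,0,0,-0.056,0],[0.0918,0,0,-0.059,0]]]' 20;  python3 -c "
from h import *
st()
for n in('side',):
    p,d=arm.grab_frame(n); cv2.imwrite(f'pics/{n}20.png',p[:,:,::-1]); np.save(f'pics/{n}20_d.npy',d)
P=chest(pts('side',d).reshape(-1,3)).reshape(420,560,3)*1000
m=(abs(P[...,2]-14)<3)&(P[...,0]>110)&(P[...,0]<262)&(abs(P[...,1]-11)<110); Q=P[m]; print(np.percentile(Q,[0.5,99.5],axis=0).round(0))
"
```

```text
clock: 21.95
ee_pos: [0.5976, -0.0051, 0.1246]
tool_rot: [1.319, 1.134, -1.32]
ft_force: [-0.8, -3.5, 3.0]
opening: 0.0917
t 21.95 chest mm [122.6  11.6   4.6] yaw tool-y in chest -89.96 open 0.0917 F chest [-3.62  0.26  3.  ] M [-0.06  0.63 -0.  ] axis [-2.e-04 -2.e-04 -1.e+00]
[[134. -68.  12.]
 [235.  90.  17.]]
```

View pics/side20.png

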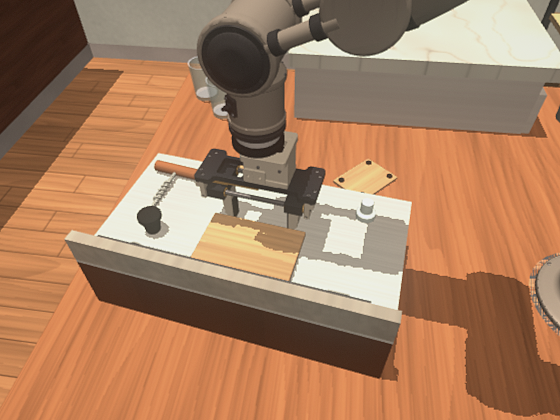

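```bash
python3 -m jog '[[[0.0918,0,0,-0.0015,0],[0.0918,0,0,-0.003,0],[0.0918,0,0,-0.0045,0],[0.0918,0,0,-0.0055,0],[0.0918,0,0,-0.0065,0],[0.0918,0,0,-0.0065,0]]]' 20;  python3 -c "
from h import *
st()"
```

```text
clock: 22.75
ee_pos: [0.5986, 0.0012, 0.1246]
tool_rot: [1.32, 1.134, -1.32]
ft_force: [-0.0, -2.0, 1.8]
opening: 0.0919
t 22.75 chest mm [128.9  11.6   4.6] yaw tool-y in chest -89.98 open 0.0919 F chest [-2.   -0.29  1.84] M [-0.1   0.28  0.03] axis [-1.e-04  2.e-04 -1.e+00]
```

```bash
python3 -m jog '[[[0.0918,0,0,-0.001,0],[0.0918,0,0,-0.002,0],[0.0918,0,0,-0.003,0],[0.0918,0,0,-0.003,0]]]' 20;  python3 -c "
from h import *
st()"
```

```text
clock: 23.25
ee_pos: [0.5987, 0.0025, 0.1246]
tool_rot: [1.318, 1.132, -1.322]
ft_force: [-1.7, -7.8, 1.7]
opening: 0.0918
t 23.25 chest mm [130.2  11.7   4.6] yaw tool-y in chest -90.00 open 0.0918 F chest [-7.99  0.54  1.72] M [-0.1   1.36 -0.06] axis [-9.0e-04 -2.3e-03 -1.0e+00]
```

```bash
python3 -m jog '[[[0.0918,0,0,-0.001,0],[0.0918,0,0,-0.002,0],[0.0918,0,0,-0.0025,0],[0.0918,0,0,-0.0025,0]]]' 20;  python3 -c "
from h import *
st()"
```

```text
clock: 23.75
ee_pos: [0.5988, 0.0026, 0.1247]
tool_rot: [1.315, 1.13, -1.324]
ft_force: [-4.0, -16.5, 2.5]
opening: 0.0918
t 23.75 chest mm [130.3  11.7   4.7] yaw tool-y in chest -90.01 open 0.0918 F chest [-16.95   1.47   2.53] M [ 0.11  2.89 -0.03] axis [-0.0018 -0.0058 -1.    ]
```

```bash
python3 -m jog '[[[0.0918,0,0,0.003,0],[0.0918,0,0,0.008,0],[0.0918,0,0,0.02,0],[0.0918,-0.03,0,0.03,0],[0.0918,-0.08,0,0.06,0],[0.0918,-0.10,0,0.11,0],[0.0918,-0.10,0,0.17,0],[0.0918,-0.10,0,0.23,0]]]' 20; python3 -m jog '[[[0.0918,0,0,0.05,0],[0.0918,0,0,0.10,0],[0.0918,0,0,0.13,0],[0.0918,0,0,0.13,0]]]' 20; python3 -c "
from h import *
st()
for n in('side','top'):
    p,d=arm.grab_frame(n); cv2.imwrite(f'pics/{n}22.png',p[:,:,::-1])
    P=chest(pts(n,d).reshape(-1,3)).reshape(420,560,3)*1000
    hsv=cv2.cvtColor(p,cv2.COLOR_RGB2HSV)
    m=(abs(P[...,2]-14)<4)&(P[...,0]>100)&(P[...,0]<265)&(abs(P[...,1]-11)<95)&(hsv[...,1]>60); Q=P[m]; print(n,np.percentile(Q,[0.5,99.5],axis=0).round(1), cv2.minAreaRect(Q[:,:2].astype(np.float32)))
    z=cv2.resize(p[:,:,::-1][200:300,170:330] if n=='side' else p[:,:,::-1][100:260,140:320],None,fx=4,fy=3.7,interpolation=cv2.INTER_CUBIC)[:600,:800]; cv2.imwrite(f'pics/{n}22z.png',z)
"
```

```text
clock: 24.75
ee_pos: [0.5644, -0.2227, 0.2252]
tool_rot: [1.32, 1.133, -1.319]
ft_force: [0.2, -0.3, -0.1]
opening: 0.0915
clock: 25.25
ee_pos: [0.5441, -0.3519, 0.224]
tool_rot: [1.322, 1.133, -1.322]
ft_force: [1.0, 0.8, -0.2]
opening: 0.0918
t 25.25 chest mm [-228.3   12.2  104. ] yaw tool-y in chest -90.17 open 0.0918 F chest [ 0.95 -0.82 -0.23] M [-0.09 -0.04  0.01] axis [-4.e-04  3.e-04 -1.e+00]
side [[142.8 -68.1  11.9]
 [234.7  89.3  16.6]] ((188.56993103027344, 9.993431091308594), (95.05137634277344, 160.0054473876953), 0.0734679326415062)
top [[140.9 -67.1  10.2]
 [255.5  88.9  17.2]] ((198.46609497070312, 10.432426452636719), (158.7996368408203, 116.6410903930664), 89.91522979736328)
```

View pics/side22.png

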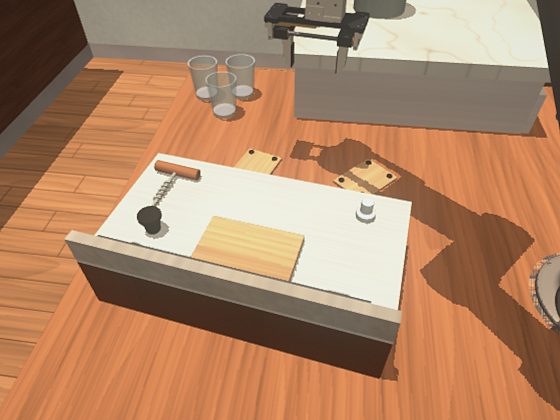

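View pics/top22z.png

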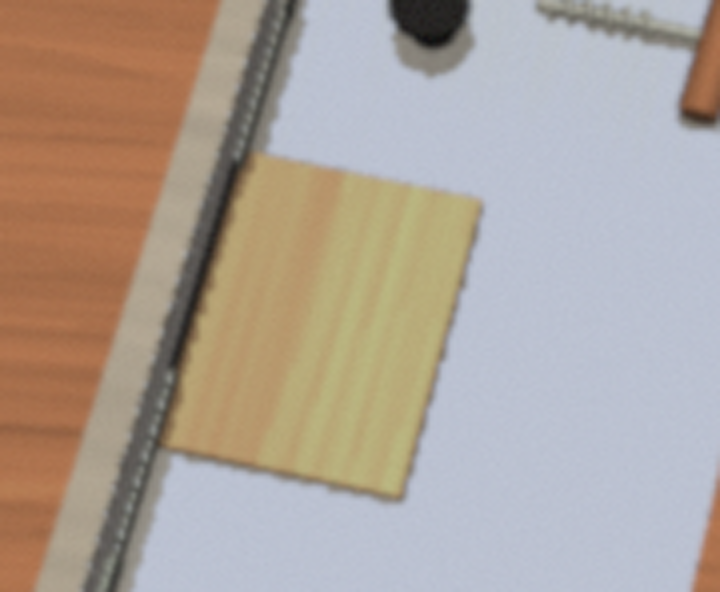

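View pics/side22z.png

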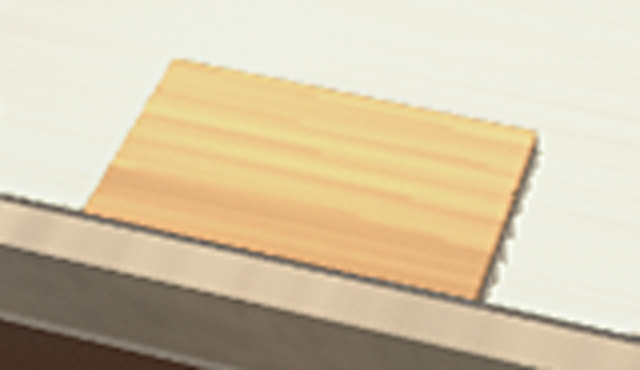

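The board lies right way up against the upstand. Its front edge measures about 140 mm from the ledge edge, which puts its back edge at about 260 mm, and it is square to within about 0.1°. The stopper, corkscrew and glass cork look undisturbed, so I'm handing the job in.

Run:
```python
from h import *
a=cv2.imread('pics/top0.png').astype(int); b=cv2.imread('pics/top22.png').astype(int)
for n,(u,v) in dict(stopper=(247,102),cork=(272,292),screw=(312,108)).items():
    print(n,abs(a-b)[v-14:v+15,u-14:u+15].mean().round(2))
print(arm.job_done()); st()
```

```text
stopper 6.82
cork 13.47
screw 8.16
the job is handed in; nothing more can be done
None
the job is handed in; nothing more can be done
```

Run:
```python
import cv2
for c,l in (('side',dict(stopper=(150,218),cork=(366,210),screw=(172,178))),('top',dict(stopper=(247,102),cork=(272,292),screw=(312,108)))):
    a=cv2.imread(f'pics/{c}0.png',0);b=cv2.imread(f'pics/{c}22.png',0)
    for n,(u,v) in l.items():
        r=cv2.matchTemplate(b[v-30:v+31,u-30:u+31],a[v-18:v+19,u-18:u+19],cv2.TM_CCOEFF_NORMED); _,m,_,p=cv2.minMaxLoc(r); print(c,n,round(m,3),p[0]-12,p[1]-12)
```

```text
side stopper 1.0 0 0
side cork 0.972 0 0
side screw 1.0 0 0
top stopper 1.0 0 0
top cork 0.132 10 -5
top screw 0.999 0 0
```

View pics/top22.png

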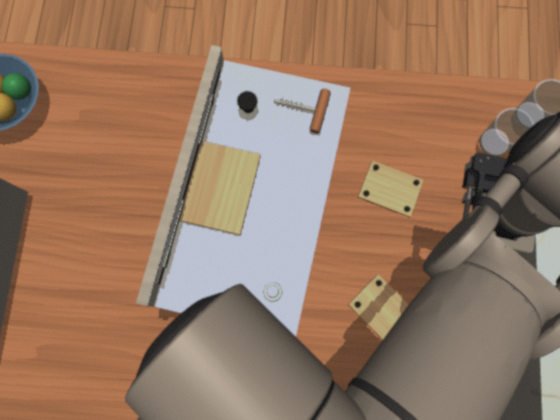

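The board is turned over, standing on its feet with its long edge against the upstand, and the job is handed in at about 25 s of the 62 s allowed.

**What I did:**
1. I pushed the board out to about 45 mm of overhang, slightly more than a third.
2. One finger pressed the overhang down while the other stood behind the board, which tilted it upright. It slid about 9 mm further out while tilting.
3. I gripped it across its thickness, lifted it and stood it on edge on the ledge.
4. I leaned it down onto its feet against a finger. It dropped the last few millimetres on its own.
5. I pushed it back with both fingers until it stopped against the upstand. The force rose to 17 N with no further movement.

**Last checks:**
- **Board:** its top is level at 14 mm above the ledge. The front edge measures 140–141 mm from the ledge edge, so the back edge is at about 260 mm, and it is square to within about 0.1°. The strip hides the back edge itself, so that figure comes from the front edge and the stopped push.
- **Stopper, corkscrew and glass cork:** the side camera shows no shift in any of the three since the start. The top camera agrees for the stopper and corkscrew. The numeric match for the cork failed there (0.13) because the arm covers part of that patch. In the picture it still stands at pixel (272,292), where it was at the start.
- **Not checked:** after the hand-in I could take no further readings. When I handed in, the gripper was clear of the chest and touching nothing.

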